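# Put the onyx jar away in the free display bay and close the gate

## Robot

A 6-joint arm with a two-finger parallel gripper is mounted at the origin on the work surface. World frame = base frame: x ahead of the robot, y to its left, z up, the work surface at z = 0. Lengths are in m, angles in degrees, forces in N, time in s.
With the tool pointing down it reaches from about 0.4 to 0.825 m from the base axis. Payload 7 kg.
Tool frame: the origin (TCP) lies midway between the tips of the shut fingers; the grasp point (between the pads) lies ctrl.grasp_offset behind it (ctrl.grasp_offset is the distance from the TCP to the grasp point, in m); z points along the fingers, y is the line along which they close (so a half turn about z gives the same grasp; the last joint's range is limited). The gripper opens to 88 mm and grips with 3 to 60 N. Pads are 19 mm wide; open, the fingers measure 130 mm over their backs; the gripper's body (78 mm by 193 mm) begins 47 mm behind the grasp point.
Start: joints at [-60.613, 20.546, 0.682, 0, -70.136, -16.507], TCP at [0.15, -0.658, 0.227] pointing down, gripper open.
Joint ranges: [-176.03, 176.03], [-82.01, 121.73], [-58.28, 71.71], [-173.87, 95.51], [-174.79, -0.11], [-173.66, 173.66]. Speed limits (degrees/s): [136.94, 136.94, 172.46, 180, 180, 180].

## Interface

Orientations are given as [roll, pitch, yaw] about the fixed x, y, z axes, in that order (R = Rz(yaw) Ry(pitch) Rx(roll)).
In Python, from plant import ctrl gives the robot as it stands. The module is installed in compiled form; this text tells all that it offers.
- The arm moves only by the tool send_rows, never from a script. Its argument "increments" is a list that holds one entry, the list of rows, each a list of 4 numbers: the shift along the world's x, y, z normalised to -1 to 1, where 1 is 0.2 m, then the turn about the world's z normalised to -1 to 1, where 1 is 1.5 rad. In form: [[[x, y, z, roll], ...]]. A call has 1 to 12 rows; each row is the pose to reach, as a shift and turn from the pose commanded when the call began; what a row does not reach only later rows make up. A row lasts 1/8 s, in which the tool goes at most 62.5 mm and 10.7 degrees, less where a joint would pass 70% of its speed; a pose out of reach is approached as far as the arm can. A call with a number of a shift or a turn outside -1 to 1 is refused whole. A call with a gripper value outside its range is refused whole. "jaw" is the opening, from 0 (shut) to 1 (fully open), set as the call begins (left out, the last holds). The fingers move at their own pace and stop on an object; the grip force is fixed at half the most. Time passes only in rows, so rows that repeat a pose let the fingers close. It gives the time, the measured TCP pose, the force, the opening and the grip force at its end, in the units of the state.
- ctrl.get_obs(): the state, without advancing time (a new reading comes with each control period).
- ctrl.snapshot(name): name is "scene" or "top" or "wrist"; returns the picture (420x560x3 uint8, red, green, blue); there is no depth.
- ctrl.calibration(name): a dict with "mtx" (3x3 intrinsics, pixels), "eye" and "attitude" of the camera in the world. Camera axes: x right, y up, looking along -z (the intrinsics and any distortion apply to the point x, -y, -z); pixel columns grow to the right and rows downward; lengths in m; the calibration is good to about 2 mm. A picture is of the moment at which its call begins: read the wrist's pose just before it. calibration takes no time and is no camera call; for the wrist camera it gives the pose at the moment of the call.
- ctrl.close_job(): hands the job in; it is judged then, once.
Trained networks look in the newest picture that a camera, given by its name, has taken for a name from the list of things; names that differ only in an ending like _2 or _b are one class to them, and where a whole thing is asked for, a point or a joint stands for the part that bears it (a point fixed in the world has none). Each returns a list of dicts, best first, with "conf" (0 to 1); they miss things now and then, are a little off and sometimes report something else, mostly with a low value. They report only what shows in the picture. A call takes as long as a camera call. They do not tell look-alikes from the thing itself.
- ctrl.trace(thing, camera): "mask" (420x560 bool, what is visible of it) and "bbox" ([left, top, right, bottom] in pixels, round what is visible of it).
- ctrl.spot_point(thing, camera): "pixel" ([row, column] in pixels: a listed point, or the origin of a listed thing).
The state is a dict: "clock": time; "joint_pos": joint angles; "qvel": joint speeds; "tau": joint torques, N m; "tool_pos": TCP position; "orientation": TCP orientation; "force": force on the tool from outside, world axes, zero at the start; "moment": the same for the moment, N m; "opening": finger opening in m; "gripper_force": force on a finger pad.
Only numpy, scipy, OpenCV 4.12 (cv2) and the standard library are available. Lean on these libraries where they do the work, as an engineer would, in place of code of your own. Each camera call takes 0.05 s, during which the arm holds its last target. There are 200 camera calls.

## Task

One of the two bays under the low glass shelf is still free (an empty green felt mat lies in it); the other holds a red marble box. Push the pale onyx jar along the table into the free bay until no part of it stands out in front of the wooden side walls, first sliding the brass gate out of the way if it blocks that bay. Then slide the gate fully across in front of the jar, keeping the jar upright and leaving the red box, lamp, candle dish and tape measure where they are.

Things in the scene. Friction and masses are not known exactly. Their poses are not given: they have to be found in the camera images.
- dock: Fixed low dock, 294 mm wide (y). Origin: centre of underside; open front faces its -x. 3 wooden walls, 14 thick, 54 high, at y = -140, 0, 140 mm, x -62.5 to 62.5: two bays 126 mm clear, centred on y = 70 (left) and -70. Clear glass shelf, underside 54, top 59 mm up, over both bays from x = -35 to 62.5; rail on it to 65 mm up. No floor. Back stop 16 mm high, inner face at x = 54.5.
- gate (a joint): Brass sliding gate on the dock, in m along the dock's y: 0 = in front of the right bay (y = -70 mm), 0.14 = in front of the left bay (y = 70); starts anywhere between. Panel 120 mm wide, 6 thick, 8 to 54 mm above the table, at dock x = -75 mm; an arm 24 mm wide, top 71 mm up, runs back over the shelf to the knob. Friction 1.5 N.
- gate_knob (a point): Point on the axis of the gate's black upright knob, 22 mm in diameter, reaching from 71 to 113 mm above the table; this point is 95 mm above the table, at dock x = -10 mm and the middle of the gate's width. Moves with the gate.
- pad: Round green felt mat, 96 mm in diameter and 1 mm thin (can be slid over freely), lying in the free bay. Origin: its centre, at the middle of that bay (dock x = 0, y = +70 or -70 mm); axes parallel to the dock's.
- jar: Closed round pale onyx jar, 96 mm in diameter, 46 mm high, about 0.5 kg, standing loose on the table in front of the dock. Origin: centre of its underside, z up.
- stock: Dark red marble box with white veins, 90 by 90 by 44 mm, loose, already in the other bay. Origin: centre of its underside.
- lamp: Bystander: pale onyx mushroom lamp, 132 mm in diameter at the shade, 185 mm high. Origin: centre of its underside.
- candle_dish: Bystander: pale marble candle dish on a foot, 90 mm in diameter, 70 mm high. Origin: centre of its underside.
- tape_measure: Bystander: yellow tape measure, 70 by 62 by 34 mm, black disc on top. Origin: centre of its underside.
Things that resemble listed ones, but are neither listed nor needed, are in the scene too. There is more than one size of the jar; the one meant has the size given above.

How it is judged:
By the outcome, as a careful person would: the job done as asked, in the order asked, and still so for the second after the job is handed in, with the robot touching nothing.
It also fails if it takes over 72 s, if anything falls off the work surface, if the arm or the gripper's body presses on something with over 40 N, if the wrist force passes 120 N, or if a joint passes its speed limit or range.

## Working session

There is one attempt and no reset: what is moved stays moved. The work goes in short steps, Python scripts to look and compute and a tool call to move; the robot and the scene stay as the last step left them, time stands still between calls to the robot, and variables do not carry over. Pictures are saved under pics/ and viewed, at most 10 in all, crops included, and the job is handed in when it is done.

Besides the shell and the picture viewer there is one more tool, called after "Request:" as a command line: name --argument value ..., lists and objects as JSON in quotes. send_rows: Moves the arm, as the interface text tells. Its arguments: {"type":"object","properties":{"increments":{"type":"array"},"jaw":{"type":"number"}},"required":["increments"]}

```bash
mkdir -p pics; cat > h.py <<'E'
import numpy as np, cv2
from plant import ctrl
def ray(cam,px):
    c=ctrl.calibration(cam);K=np.array(c['mtx']);R=np.array(c['attitude'],float);e=np.array(c['eye'])
    if R.shape!=(3,3):
        from scipy.spatial.transform import Rotation as T
        R=T.from_euler('xyz',R,degrees=True).as_matrix()
    r,col=px; d=np.linalg.solve(K,[col,r,1.]); return e,R@[d[0],-d[1],-d[2]]
def at(cam,px,z):
    e,d=ray(cam,px); return e+d*(z-e[2])/d[2]
def proj(cam,p):
    c=ctrl.calibration(cam);K=np.array(c['mtx']);R=np.array(c['attitude'],float);e=np.array(c['eye'])
    if R.shape!=(3,3):
        from scipy.spatial.transform import Rotation as T
        R=T.from_euler('xyz',R,degrees=True).as_matrix()
    q=(np.array(p)-e)@R; u=K@[q[0],-q[1],-q[2]]; return np.array([u[1],u[0]])/u[2]
E
python3 - <<'E'
from h import *
o=ctrl.get_obs();print({k:np.round(v,3) for k,v in o.items()},ctrl.grasp_offset)
for c in ['top','scene']:
    im=ctrl.snapshot(c);cv2.imwrite(f'pics/{c}0.png',im[:,:,::-1]); print(c,ctrl.calibration(c))
    for t in ['dock','gate_knob','pad','jar','stock','lamp','candle_dish','tape_measure']:
        print(t,[(np.round(d['pixel']).tolist(),round(d['conf'],2),np.round(at(c,d['pixel'],.095 if t=='gate_knob' else 0),3).tolist()[:2]) for d in ctrl.spot_point(t,c)])
E
```

```text
{'clock': np.float64(0.0), 'joint_pos': array([-6.0614e+01,  2.0592e+01,  6.3500e-01, -2.2000e-02, -7.0137e+01,
       -1.6505e+01]), 'qvel': array([ 0.05 ,  0.026, -0.021, -0.121,  0.056,  0.013]), 'tau': array([-0.0000e+00, -5.8272e+01,  2.9306e+01,  6.9970e+00,  7.0000e-03,
       -0.0000e+00]), 'tool_pos': array([ 0.15 , -0.658,  0.226]), 'orientation': array([ 1.79903e+02, -7.00000e-03, -1.67127e+02]), 'force': array([-0.207, -0.609,  0.919]), 'moment': array([-0.06 , -0.038, -0.022]), 'gripper_force': np.float64(0.0), 'opening': np.float64(0.088)} 0.0188
top {'mtx': array([[430.00779811,   0.        , 273.91581468],
       [  0.        , 430.00779811, 208.83365189],
       [  0.        ,   0.        ,   1.        ]]), 'eye': array([0.33373854, 0.02352083, 1.31710134]), 'attitude': array([  8.18744848,  -0.11086386, -90.06381521])}
dock [([165.0, 298.0], 0.81, [0.661, -0.056])]
gate_knob [([165.0, 280.0], 0.95, [0.64, 0.002])]
pad [([166.0, 273.0], 0.66, [0.658, 0.024])]
jar [([272.0, 307.0], 0.74, [0.329, -0.079]), ([165.0, 273.0], 0.68, [0.663, 0.023]), ([174.0, 213.0], 0.55, 
[... 344 characters left out ...]
        ,   0.        ,   1.        ]]), 'eye': array([1.28300527, 0.62946632, 0.76648635]), 'attitude': array([ 55.85787094,   0.78172573, 129.0343622 ])}
dock [([254.0, 238.0], 0.95, [0.66, -0.041]), ([262.0, 257.0], 0.54, [0.652, 0.019])]
gate_knob [([231.0, 248.0], 0.77, [0.657, 0.001])]
pad [([262.0, 258.0], 0.58, [0.654, 0.023])]
jar [([193.0, 300.0], 0.93, [0.32, -0.094]), ([232.0, 309.0], 0.76, [0.468, 0.051]), ([290.0, 322.0], 0.57, [0.633, 0.21])]
stock [([242.0, 218.0], 0.7, [0.659, -0.119])]
lamp [([294.0, 413.0], 0.77, [0.51, 0.386])]
candle_dish [([184.0, 190.0], 0.94, [0.499, -0.418]), ([262.0, 257.0], 0.74, [0.653, 0.018])]
tape_measure [([262.0, 258.0], 0.2, [0.653, 0.022])]
```

View pics/top0.png

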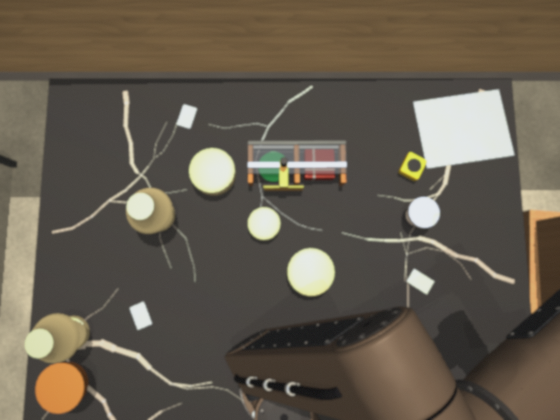

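View pics/scene0.png

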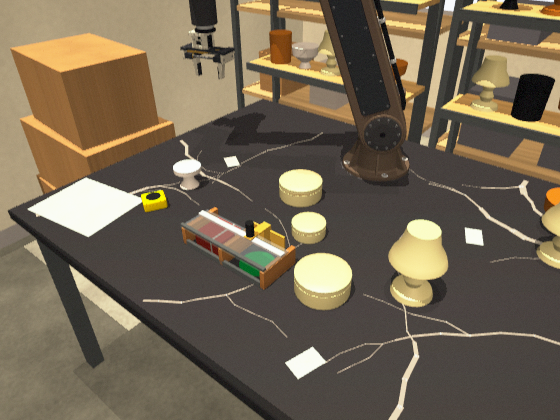

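The top picture shows the dock at cols 248–346, rows 140–185, with its front facing down (-x). The green mat is in the left bay (166,273), the red box is in the right bay, and the gate panel covers part of the left bay, at cols 264–303. Things that could be taken for the jar are the round onyx jars at (224,264), about 34 px, at (272,311), about 48 px, and at (171,212), about 46 px. At that scale 34 px is about 98 mm, so I choose (224,264) and check it in a crop.

```bash
python3 - <<'E'
from h import *
im=cv2.imread('pics/top0.png')
c=im[125:245,225:360];cv2.imwrite('pics/crop0.png',cv2.resize(c,None,fx=5,fy=5,interpolation=cv2.INTER_CUBIC)[:600])
for cam in ['top','scene']:
    ctrl.snapshot(cam)
    for d in ctrl.trace('jar',cam):
        m=d['mask'];r,cc=np.nonzero(m);l,t,rr,b=d['bbox']
        if cam=='top':
            cs,_=cv2.findContours(m.astype('uint8'),0,2);(x,y),R=cv2.minEnclosingCircle(max(cs,key=len))
            print(cam,d['conf'],(y,x),R,at('top',(y,x),.046), 2*m.sum()**.5/np.pi**.5*1.27/430)
        else: print(cam,d['conf'],d['bbox'])
    for t in ['gate','dock','pad','stock','gate_knob']:
        for d in ctrl.trace(t,cam): print(cam,t,d['conf'],d['bbox'])
E
```

```text
top 0.97 (170.4731903076172, 211.84182739257812) 23.891542434692383 [0.63398939 0.20846434 0.046     ] 0.1373684551318099
top 0.68 (271.3417663574219, 310.1708984375) 24.023162841796875 [ 0.3317666 -0.0850094  0.046    ] 0.1397332499382849
top 0.62 (223.30349731445312, 263.3813171386719) 16.362018585205078 [0.47320058 0.05221364 0.046     ] 0.0954327087331302
top 0.43 (211.0, 149.0) 24.69827651977539 [0.5104037  0.39343755 0.046     ] 0.13781242661589163
top gate 0.94 [260.3, 156.3, 304.0, 189.4]
top dock 0.69 [246.9, 143.1, 343.8, 189.0]
top pad 0.65 [263.1, 175.5, 280.4, 180.3]
top stock 0.64 [307.2, 173.2, 335.8, 179.6]
top gate_knob 0.82 [261.9, 156.9, 305.8, 190.5]
scene 0.88 [289.8, 214.5, 325.4, 245.1]
scene 0.66 [294.8, 252.1, 354.4, 310.1]
scene 0.64 [279.9, 165.6, 321.7, 205.2]
scene gate 0.72 [244.0, 219.0, 286.6, 251.9]
scene dock 0.92 [179.4, 207.8, 295.2, 286.4]
scene dock 0.39 [237.4, 257.9, 254.7, 273.9]
scene pad 0.58 [170.4, 157.3, 201.8, 191.4]
scene pad 0.57 [239.2, 261.1, 259.8, 277.6]
scene stock 0.64 [194.4, 236.9, 217.4, 249.4]
scene gate_knob 0.85 [242.2, 220.5, 286.2, 249.3]
```

View pics/crop0.png

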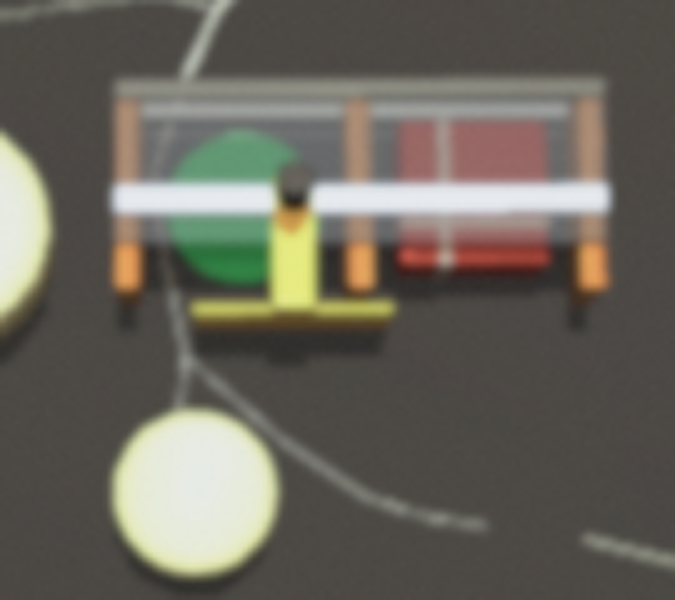

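The crop confirms the choice: the jar is the smaller one at crop (490,195), about 95 mm across. The gate covers most of the left bay's mouth, at crop cols 190–395. The knob is at crop (180,294) and the mat is in the left bay.

```bash
python3 - <<'E'
from h import *
f=lambda x,y:(y/5+125-.4,x/5+225-.4)
for n,x,y,z in [('wL',127.5,290,0),('wM',361,290,0),('wR',594,290,0),('panL',190,309,.054),('panR',395,309,.054),('knobtop',294,178,.113),('padc',241,207,0)]:
    print(n,np.round(at('top',f(x,y),z),4), np.round(at('top',f(x,y),.054),4)[:2])
# triangulate knob
ps=[];A=np.zeros((3,3));b=np.zeros(3)
for c in ['top','scene']:
    ctrl.snapshot(c); d=ctrl.spot_point('gate_knob',c)[0]; e,v=ray(c,d['pixel']);v/=np.linalg.norm(v);P=np.eye(3)-np.outer(v,v);A+=P;b+=P@e
    print(at(c,d['pixel'],.095))
print(np.linalg.solve(A,b))
E
```

```text
wL [0.606 0.095 0.   ] [0.5949 0.0921]
wM [ 0.6059 -0.0508  0.    ] [ 0.5948 -0.0477]
wR [ 0.6058 -0.1963  0.    ] [ 0.5947 -0.1873]
panL [0.5833 0.0546 0.054 ] [0.5833 0.0546]
panR [ 0.5832 -0.068   0.054 ] [ 0.5832 -0.068 ]
knobtop [ 0.6483 -0.0064  0.113 ] [ 0.6637 -0.0079]
padc [0.6591 0.0241 0.    ] [0.6458 0.0241]
[6.50874215e-01 4.21525103e-04 9.50000000e-02]
[0.64687932 0.00104422 0.095     ]
[0.64942835 0.00159076 0.09703077]
```

Request:
send_rows --increments '[[[0.3,0.35,0,0],[0.6,0.7,0,-0.05],[0.9,1,0,-0.1],[1,1,0,-0.15],[1,1,0,-0.15],[1,1,0,-0.15]]]' --jaw 1

```text
clock: 2.55
tool_pos: [0.3524, -0.4566, 0.2269]
orientation: [-180.0, 0.0, -179.8]
force: [0.2, -0.9, -0.1]
opening: 0.0875
gripper_force: 0.0
```

Request:
send_rows --increments '[[[0.25,0.25,0,0],[0.5,0.5,0,0],[0.75,0.75,0,0],[1,1,0,0],[1,1,0,0],[1,1,0,0]]]'

```text
clock: 3.3
tool_pos: [0.5516, -0.257, 0.2261]
orientation: [180.0, -0.0, -179.9]
force: [-0.6, -0.5, 0.1]
opening: 0.0874
gripper_force: 0.0
```

Request:
send_rows --increments '[[[0.25,0.25,0,0],[0.49,0.5,0,0],[0.49,0.75,0,0],[0.49,1,0,0],[0.49,1,0,0],[0.49,1,0,0]]]'

```text
clock: 4.05
tool_pos: [0.6481, -0.0591, 0.2267]
orientation: [-180.0, -0.0, 180.0]
force: [-0.5, -0.2, -0.2]
opening: 0.0875
gripper_force: 0.0
```

Request:
send_rows --increments '[[[0,0.15,0,0],[0,0.28,0,0],[0,0.28,0,0],[0,0.28,-0.1,0],[0,0.28,-0.2,0],[0,0.28,-0.2,0],[0,0.28,-0.2,0]]]'

```text
clock: 4.92
tool_pos: [0.6489, -0.0032, 0.1874]
orientation: [-180.0, 0.0, 179.9]
force: [-0.2, 0.3, 0.9]
opening: 0.0877
gripper_force: 0.0
```

```bash
python3 - <<'E'
from h import *
o=ctrl.get_obs();print(o['tool_pos'],o['orientation'])
im=ctrl.snapshot('wrist');cv2.imwrite('pics/w1.png',im[:,:,::-1])
for d in ctrl.spot_point('gate_knob','wrist'): print(d,at('wrist',d['pixel'],.095))
E
```

```text
[ 0.64886024 -0.0032268   0.1874447 ] [-1.79985624e+02  4.93412736e-02  1.79924339e+02]
{'pixel': [207.4, 277.7], 'conf': 0.83} [ 0.64448462 -0.0063909   0.095     ]
```

View pics/w1.png

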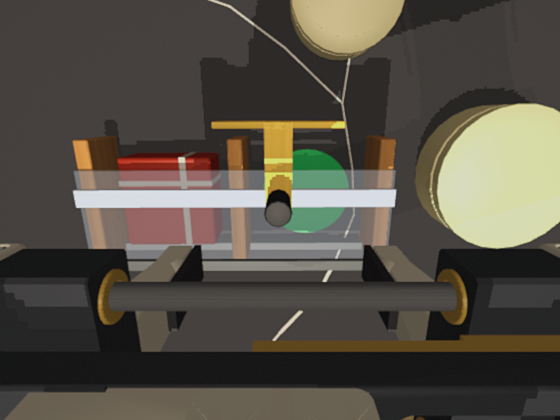

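The wrist view shows the knob at (210,278), near the middle between the fingers. It also shows the gate panel at row 125, the mat at right and the red box at left. I lower straight down and grip the knob.

Request:
send_rows --increments '[[[0,0,-0.12,0],[0,0,-0.24,0],[0,0,-0.36,0],[0,0,-0.46,0],[0,0,-0.53,0],[0,0,-0.53,0],[0,0,-0.53,0]]]'

```text
clock: 5.9
tool_pos: [0.6491, -0.0019, 0.0816]
orientation: [180.0, 0.1, -180.0]
force: [-0.5, 0.6, -0.1]
opening: 0.0872
gripper_force: 0.0
```

Request:
send_rows --increments '[[[0,0,0,0],[0,0,0,0],[0,0,0,0],[0,0,0,0],[0,0,0,0],[0,0,0,0],[0,0,0,0],[0,0,0,0]]]' --jaw 0.1

```text
clock: 6.9
tool_pos: [0.6484, -0.0022, 0.0805]
orientation: [-180.0, -0.0, 180.0]
force: [0.9, -1.5, -0.4]
opening: 0.0213
gripper_force: 30.0
```

Request:
send_rows --increments '[[[0,-0.06,0,0],[0,-0.12,0,0],[0,-0.18,0,0],[0,-0.24,0,0],[0,-0.3,0,0],[0,-0.36,0,0],[0,-0.42,0,0],[0,-0.47,0,0],[0,-0.51,0,0],[0,-0.54,0,0],[0,-0.55,0,0],[0,-0.55,0,0]]]'

```text
clock: 8.4
tool_pos: [0.6486, -0.1124, 0.0806]
orientation: [-180.0, 0.0, 180.0]
force: [2.1, -1.9, -3.1]
opening: 0.0214
gripper_force: 30.0
```

Request:
send_rows --increments '[[[0,-0.01,0,0],[0,-0.015,0,0],[0,-0.02,0,0],[0,-0.02,0,0]]]'

```text
clock: 8.9
tool_pos: [0.6485, -0.116, 0.0805]
orientation: [180.0, 0.0, 180.0]
force: [2.5, 0.5, -3.1]
opening: 0.0213
gripper_force: 30.0
```

Request:
send_rows --increments '[[[0,0,0,0],[0,0,0,0],[0,0,0,0],[0,0,0,0],[0,0,0.15,0],[0,0,0.35,0],[0,0,0.55,0],[0,0,0.55,0]]]' --jaw 0.8

```text
clock: 9.9
tool_pos: [0.6504, -0.1161, 0.1948]
orientation: [-180.0, 0.4, -180.0]
force: [-0.2, -0.2, -1.0]
opening: 0.0703
gripper_force: 0.0
```

```bash
python3 - <<'E'
from h import *
o=ctrl.get_obs();print(o['tool_pos'],o['opening'])
ctrl.snapshot('top')
for t in ['jar','gate','stock']:
  for d in ctrl.trace(t,'top'): print(t,d['conf'],d['bbox'])
ctrl.snapshot('scene')
for t in ['jar','gate','stock']:
  for d in ctrl.trace(t,'scene'): print(t,d['conf'],d['bbox'])
a=np.linspace(0,6.28,100)
for (x,y,R) in [(.333,-.085,.067),(.473,.052,.048)]:
  for H in [.045,.055,.065,.075]:
    s=np.array([proj('scene',(x+R*np.cos(t),y+R*np.sin(t),z)) for t in a for z in (0,H)]);print(H,s.min(0),s.max(0))
E
```

```text
[ 0.65040992 -0.11612916  0.19476391] 0.07030007430367238
jar 0.88 [188.3, 150.3, 225.1, 195.0]
jar 0.59 [293.4, 246.7, 335.3, 297.0]
jar 0.25 [275.2, 140.5, 344.5, 191.1]
gate 0.92 [298.7, 155.7, 340.4, 189.9]
stock 0.43 [308.1, 177.8, 334.6, 180.5]
jar 0.71 [279.7, 165.9, 322.8, 205.0]
jar 0.62 [291.5, 215.3, 324.4, 243.9]
jar 0.49 [389.3, 221.5, 448.5, 306.1]
gate 0.88 [215.1, 205.1, 254.5, 228.4]
gate 0.26 [293.1, 214.3, 324.2, 243.0]
stock 0.51 [195.9, 236.2, 217.3, 251.3]
stock 0.31 [215.9, 203.9, 251.6, 228.7]
0.045 [172.8535008 278.0984243] [207.53592065 321.0224431 ]
0.055 [170.1684932  278.03667473] [207.53592065 321.13542919]
0.065 [167.46243975 277.97442189] [207.53592065 321.24934045]
0.075 [164.73509202 277.91165958] [207.53592065 321.36418829]
0.045 [210.26742762 290.99464215] [243.84134068 325.81868111]
0.055 [207.37133858 290.98398739] [243.84134068 325.96864837]
0.065 [204.44934175 290.97323424] [243.84134068 326.1200058 ]
0.075 [201.50108792 290.96238133] [243.84134068 326.27277282]
```

Request:
send_rows --increments '[[[-0.25,0.21,0,0],[-0.5,0.42,0,0],[-0.75,0.63,0,0],[-1,0.84,0,0],[-1,0.84,0,0],[-1,0.84,0,0]]]' --jaw 0.57

```text
clock: 11.05
tool_pos: [0.4485, 0.0526, 0.191]
orientation: [180.0, 0.1, -179.9]
force: [0.2, -0.1, 0.2]
opening: 0.0503
gripper_force: 0.0
```

Request:
send_rows --increments '[[[-0.15,0,0,0],[-0.24,0,0,0],[-0.24,0,-0.2,0],[-0.24,0,-0.4,0],[-0.24,0,-0.5,0],[-0.24,0,-0.5,0],[-0.24,0,-0.5,0]]]'

```text
clock: 11.92
tool_pos: [0.4013, 0.0521, 0.0913]
orientation: [180.0, 0.0, 180.0]
force: [-0.3, 0.7, 0.5]
opening: 0.0501
gripper_force: 0.0
```

```bash
python3 - <<'E'
from h import *
o=ctrl.get_obs();print(o['tool_pos'],o['opening'])
im=ctrl.snapshot('wrist');cv2.imwrite('pics/w2.png',im[:,:,::-1])
for d in ctrl.trace('jar','wrist'):
    l,t,r,b=d['bbox']; print(d['conf'],d['bbox'],at('wrist',((t+b)/2,l),.046),at('wrist',((t+b)/2,r),.046))
for d in ctrl.spot_point('jar','wrist'): print(d,at('wrist',d['pixel'],0))
E
```

```text
[0.4012798  0.05210951 0.0912601 ] 0.050066609547679636
0.92 [0.0, 0.9, 187.0, 231.5] [ 0.32361469 -0.12294519  0.046     ] [ 0.32367363 -0.00681115  0.046     ]
0.59 [223.8, 237.1, 340.4, 345.0] [0.44668979 0.00949528 0.046     ] [0.44675279 0.0949242  0.046     ]
{'pixel': [124.2, 100.3], 'conf': 0.75} [ 0.32973759 -0.08696912  0.        ]
{'pixel': [286.2, 284.7], 'conf': 0.68} [0.46966865 0.05454591 0.        ]
```

View pics/w2.png

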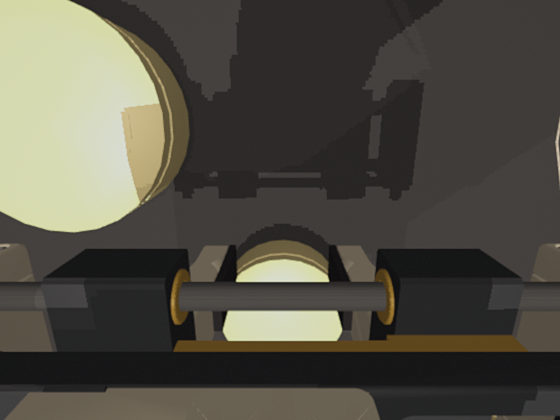

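The wrist view shows the small jar centred between the fingers, at cols 224–340 and about row 290. The large jar is clear at upper left. I lower and then push.

Request:
send_rows --increments '[[[0,0,-0.1,0],[0,0,-0.2,0],[0,0,-0.28,0],[0,0,-0.33,0],[0,0,-0.33,0],[0,0,-0.33,0]]]'

```text
clock: 12.82
tool_pos: [0.4009, 0.0523, 0.0251]
orientation: [180.0, 0.0, -180.0]
force: [0.1, -0.8, 0.7]
opening: 0.0498
gripper_force: 0.0
```

Request:
send_rows --increments '[[[0.04,0,0,0],[0.08,0,0,0],[0.11,0,0,0],[0.14,0,0,0],[0.17,0,0,0],[0.2,-0.01,0,0],[0.23,-0.02,0,0],[0.26,-0.03,0,0],[0.29,-0.04,0,0],[0.32,-0.05,0,0],[0.35,-0.06,0,0],[0.35,-0.06,0,0]]]'

```text
clock: 14.32
tool_pos: [0.4699, 0.0394, 0.0242]
orientation: [-180.0, -0.1, 179.9]
force: [-2.8, -0.9, 0.9]
opening: 0.05
gripper_force: 1.9
```

Request:
send_rows --increments '[[[0.03,-0.01,0,0],[0.06,-0.02,0,0],[0.09,-0.03,0,0],[0.12,-0.04,0,0],[0.15,-0.05,0,0],[0.18,-0.06,0,0],[0.21,-0.07,0,0],[0.24,-0.08,0,0],[0.27,-0.085,0,0],[0.3,-0.085,0,0],[0.3,-0.085,0,0]]]'

```text
clock: 15.7
tool_pos: [0.5314, 0.0231, 0.0247]
orientation: [180.0, 0.1, 180.0]
force: [-0.9, -0.4, -0.4]
opening: 0.05
gripper_force: 0.4
```

```bash
python3 - <<'E'
from h import *
o=ctrl.get_obs();print(o['tool_pos'],o['opening'])
im=ctrl.snapshot('scene');cv2.imwrite('pics/s3.png',cv2.resize(im[170:320,150:350,::-1],None,fx=4,fy=4))
for d in ctrl.spot_point('jar','scene'): print(d,at('scene',d['pixel'],0))
E
```

```text
[0.53143034 0.02306214 0.02473468] 0.050028843256963156
{'pixel': [249.4, 274.4], 'conf': 0.98} [0.58655009 0.02320918 0.        ]
{'pixel': [291.7, 320.8], 'conf': 0.81} [0.63892393 0.21163139 0.        ]
{'pixel': [192.8, 299.5], 'conf': 0.68} [ 0.31931958 -0.09505943  0.        ]
```

View pics/s3.png

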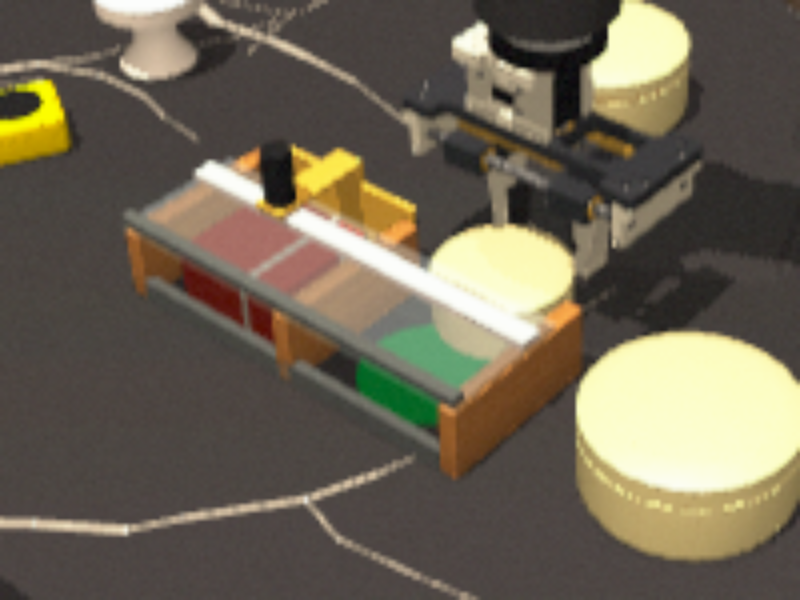

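The crop shows the jar, upright, entering the left bay at crop (285,500). The gate is parked at right and the gripper body is above shelf height. I push on.

Request:
send_rows --increments '[[[0.035,0,0,0],[0.07,0,0,0],[0.105,0,0,0],[0.14,0,0,0],[0.175,0,0,0],[0.21,0,0,0],[0.245,0,0,0],[0.28,0,0,0],[0.31,0,0,0],[0.34,0,0,0],[0.37,0,0,0],[0.37,0,0,0]]]'

```text
clock: 17.3
tool_pos: [0.6042, 0.0228, 0.0247]
orientation: [-180.0, -0.0, 180.0]
force: [-3.1, -1.0, 2.9]
opening: 0.0499
gripper_force: 2.0
```

Request:
send_rows --increments '[[[-0.1,0,0,0],[-0.25,0,0,0],[-0.4,0,0,0],[-0.4,0,0.2,0],[-0.4,0,0.4,0],[-0.4,0,0.65,0],[-0.4,0,0.85,0],[-0.4,0,0.85,0],[-0.4,0,0.85,0]]]'

```text
clock: 18.42
tool_pos: [0.5246, 0.0232, 0.1945]
orientation: [180.0, 0.1, 180.0]
force: [-0.6, 0.3, -0.6]
opening: 0.0502
gripper_force: 0.0
```

Request:
send_rows --increments '[[[-0.2,0.15,0,0],[-0.4,0.3,0,0],[-0.4,0.3,0,0],[-0.4,0.3,0,0]]]'

```text
clock: 18.92
tool_pos: [0.4445, 0.0832, 0.1941]
orientation: [-180.0, -0.0, -179.9]
force: [0.2, -0.8, -0.6]
opening: 0.0502
gripper_force: 0.0
```

```bash
python3 - <<'E'
from h import *
o=ctrl.get_obs();print(o['tool_pos'],o['opening'])
im=ctrl.snapshot('top');cv2.imwrite('pics/t4.png',cv2.resize(im[125:245,225:360,::-1],None,fx=5,fy=5,interpolation=cv2.INTER_CUBIC))
for t in ['jar','stock','gate_knob']:
  for d in ctrl.spot_point(t,'top'): print(t,d,at('top',d['pixel'],.095 if t=='gate_knob' else 0))
E
```

```text
[0.44451941 0.08317187 0.19406928] 0.050229687732017345
jar {'pixel': [174.0, 211.1], 'conf': 0.88} [0.63355859 0.217259   0.        ]
jar {'pixel': [274.4, 307.4], 'conf': 0.78} [ 0.32253909 -0.08042359  0.        ]
jar {'pixel': [164.7, 270.8], 'conf': 0.58} [0.66329148 0.0303916  0.        ]
stock {'pixel': [164.0, 319.2], 'conf': 0.55} [ 0.66545129 -0.12169411  0.        ]
gate_knob {'pixel': [166.1, 319.2], 'conf': 0.41} [ 0.63524989 -0.11111891  0.095     ]
```

View pics/t4.png

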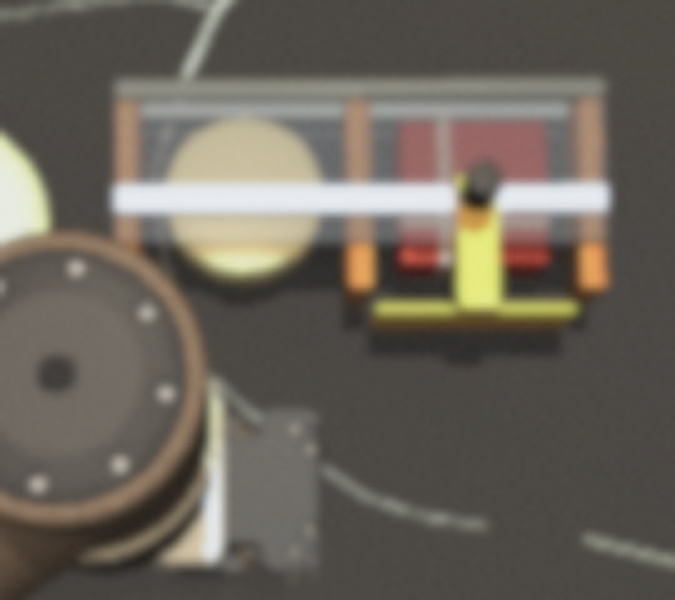

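The crop shows the jar centred in the left bay at crop (197,245), with its front edge (row 277) inside the wall fronts (row 290). The gate is at right, with its knob at (180,482). Pose arithmetic gives the jar centre at x ≈ 0.655, inside the allowed 0.6435–0.6645. Next I close the gate.

Request:
send_rows --increments '[[[0.25,-0.25,0,0],[0.5,-0.5,0,0],[0.75,-0.75,0,0],[1,-1,0,0],[1,-1,0,0],[1,-1,0,0]]]' --jaw 0.8

```text
clock: 19.88
tool_pos: [0.6454, -0.1199, 0.1924]
orientation: [-180.0, -0.1, 179.8]
force: [-0.2, 0.2, -0.5]
opening: 0.0701
gripper_force: 0.0
```

Request:
send_rows --increments '[[[0.02,0,0,0],[0.02,0,-0.15,0],[0.02,0,-0.3,0],[0.02,0,-0.42,0],[0.02,0,-0.52,0],[0.02,0,-0.57,0],[0.02,0,-0.57,0],[0.02,0,-0.57,0]]]'

```text
clock: 20.88
tool_pos: [0.6491, -0.1168, 0.0817]
orientation: [-180.0, 0.1, -180.0]
force: [0.2, 0.1, -0.2]
opening: 0.0705
gripper_force: 0.0
```

Request:
send_rows --increments '[[[0,0,0,0],[0,0,0,0],[0,0,0,0],[0,0,0,0],[0,0,0,0],[0,0,0,0],[0,0,0,0]]]' --jaw 0.1

```text
clock: 21.75
tool_pos: [0.6484, -0.1169, 0.0805]
orientation: [180.0, -0.0, 180.0]
force: [-0.5, 0.2, 0.9]
opening: 0.0209
gripper_force: 30.0
```

Request:
send_rows --increments '[[[0,0.06,0,0],[0,0.13,0,0],[0,0.2,0,0],[0,0.27,0,0],[0,0.34,0,0],[0,0.41,0,0],[0,0.48,0,0],[0,0.55,0,0],[0,0.6,0,0],[0,0.64,0,0],[0,0.66,0,0],[0,0.66,0,0]]]'

```text
clock: 23.25
tool_pos: [0.6483, 0.0155, 0.0805]
orientation: [180.0, -0.0, 180.0]
force: [-2.7, 1.0, 1.3]
opening: 0.0216
gripper_force: 30.0
```

Request:
send_rows --increments '[[[0,0.01,0,0],[0,0.02,0,0],[0,0.03,0,0],[0,0.03,0,0]]]'

```text
clock: 23.75
tool_pos: [0.6483, 0.0211, 0.0805]
orientation: [180.0, -0.0, 180.0]
force: [-3.5, -1.1, 2.2]
opening: 0.0215
gripper_force: 30.0
```

Request:
send_rows --increments '[[[0,0.005,0,0],[0,0.01,0,0],[0,0.01,0,0]]]'

```text
clock: 24.12
tool_pos: [0.6483, 0.023, 0.0805]
orientation: [-180.0, -0.0, 180.0]
force: [-3.7, -1.8, 1.0]
opening: 0.0213
gripper_force: 30.0
```

Request:
send_rows --increments '[[[0,0.005,0,0],[0,0.01,0,0],[0,0.01,0,0]]]'

```text
clock: 24.5
tool_pos: [0.6482, 0.0231, 0.0805]
orientation: [-179.9, -0.1, 180.0]
force: [-2.0, -10.9, 0.8]
opening: 0.0216
gripper_force: 30.0
```

At 0.0231 the y force jumped to -11 N, so the gate is at its end stop. I ease back to the stop position, release and rise.

Request:
send_rows --increments '[[[0,-0.009,0,0],[0,-0.009,0,0]]]'

```text
clock: 24.75
tool_pos: [0.6483, 0.023, 0.0805]
orientation: [-180.0, -0.0, 180.0]
force: [-4.3, -3.9, 1.7]
opening: 0.0214
gripper_force: 30.0
```

Request:
send_rows --increments '[[[0,0,0,0],[0,0,0,0],[0,0,0,0],[0,0,0,0],[0,0,0,0],[0,0,0.15,0],[0,0,0.35,0],[0,0,0.6,0],[0,0,0.6,0]]]' --jaw 0.8

```text
clock: 25.88
tool_pos: [0.6509, 0.0236, 0.2057]
orientation: [179.9, 0.5, -180.0]
force: [-0.5, -0.5, -0.4]
opening: 0.0705
gripper_force: 0.0
```

Request:
send_rows --increments '[[[-0.2,0.15,0,0],[-0.4,0.3,0,0],[-0.6,0.3,0,0],[-0.8,0.3,0,0],[-1,0.3,0,0],[-1,0.3,0,0],[-1,0.3,0,0]]]'

```text
clock: 26.75
tool_pos: [0.4488, 0.0834, 0.2007]
orientation: [180.0, 0.0, -180.0]
force: [-0.2, 0.2, 0.4]
opening: 0.0701
gripper_force: 0.0
```

```bash
python3 - <<'E'
from h import *
o=ctrl.get_obs();print(o['tool_pos'],o['force'])
a=ctrl.snapshot('top')[125:245,225:360,::-1]; a=cv2.resize(a,(400,356))
b=ctrl.snapshot('scene')[170:320,150:350,::-1]; b=cv2.resize(b,(400,300))
c=np.zeros((356,800,3),'uint8');c[:,:400]=a;c[:300,400:]=b;cv2.imwrite('pics/e5.png',c)
E
```

```text
[0.44875468 0.08343776 0.20073843] [-0.22690473  0.22861453  0.37580536]
```

View pics/e5.png

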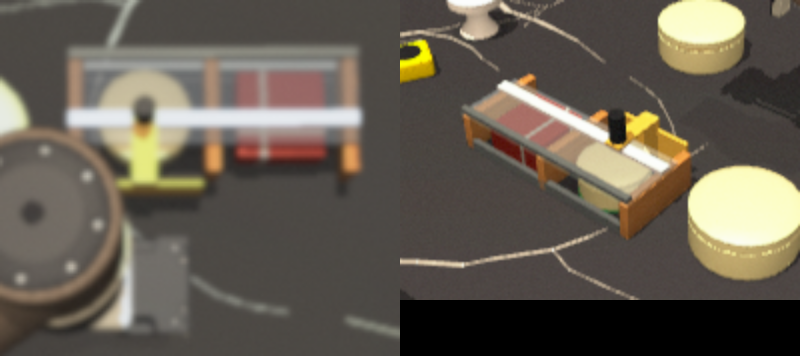

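The picture shows the jar upright in the left bay and the gate closed in front of it, with its knob over the bay centre at (105,145). The red box hasn't moved and the robot is clear.

```bash
python3 -c "
from plant import ctrl
print(ctrl.close_job())"
```

```text
the job is handed in; nothing more can be done
None
```

I handed the job in at about 27 s: the onyx jar stands upright in the left bay, inside the side walls, with the gate slid to its end stop in front of it. The red box, lamp, candle dish and tape measure were not touched.

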